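# Fold the drill guide's plate over an offcut and tuck it under the lip

## Task

Make the hinge-boring drill guide ready for a test bore: with a fingertip push the laminated offcut along its channel until it is fully home against the end stop, then fold the aluminium guide plate over it and press the plate's free edge down until it is tucked beneath the sprung steel lip and stays there. This is all pushing: the offcut is not to be lifted or tipped, the plate stays open until the offcut is home, and the other things near the guide are left where they are.

Things in the scene. Friction and masses are not known exactly. Their poses are not given: they have to be found in the camera images.
- guide: Drill guide screwed to the bench, plywood base 12 mm thick (mm in its frame: x -125..95, y -90..90). Origin at bench level; x along the channel to the stop, y left, z up. Two pale rails, 18 high, tops at z 30, x -90..60, inner faces y +/-34.5, outer y +/-52.5, form a channel open at its -x end, floor at z 12. Plate hinge on the left (+y) rail, sprung lip outside the right (-y) rail.
- guide_stop (a point): Centre of the face of the dark stop block (18 mm high) that closes the channel's +x end; guide frame [60, 0, 21] mm. The offcut is pushed against this face.
- offcut_mid (a point): Centre of the laminated chipboard offcut (about 0.09 kg), 18 mm thick, dark on top, flat on the channel floor; 95 mm along the channel, 65 mm across it. Starts 15 to 40 mm short of the stop. Home: its end touches the stop face, its centre then 47.5 mm from guide_stop along the guide's x. Under 1 N slides it.
- plate (a joint): Opening angle of the guide plate, rad: 0 shut flat over the offcut (top face 36 mm above the bench), pi/2 upright, up to 2.25 leaning out to guide +y. Starts 1.85 to 2.15, held by a stiff hinge. Pushed over, it drops by itself from about 0.9 and rests at about 0.12, its edge on the lip's slope. From there it takes 6 to 12 N downwards near the free edge until the lip snaps over it at 0.
- plate_edge (a point): Middle of the plate's free edge, 98 mm from the hinge axis. Plate: aluminium, 4 mm thick, 100 mm along the hinge (guide x -29.5 to 70.5), with a 35 mm bore (shut: centre at guide x 37.5, y 0) in a steel bush, 41 mm across, standing 4 mm above it, and two 8 mm bores beside it; the half towards guide -x is plain.
- plate_hinge (a point): Middle of the plate's hinge axis, which runs along the guide's x, at guide frame [20.5, 50, 34] mm.
- lip (a joint): Sprung steel lip: value in m, 0 standing over the plate's edge, growing as it is pushed outwards (guide -y) against its spring (4.5 N at 0, 0.5 N more per mm, 9 mm at most). The plate's edge pushes it back by about 4 mm while it passes.
- lip_tip (a point): Tip of the lip, 30 mm wide along guide x and centred on x = 0, at guide frame y = -44 mm and 39 mm above the bench when at rest; its sloping face rises outwards to 52 mm above the bench. The flat underside of the lip is 37.5 mm above the bench.
- cup_hinge: Bystander, steel cup hinge 59 x 91 x 18 mm lying on the bench between robot and guide; origin under its centre.
- masking_roll: Bystander, roll of cream masking tape, 101 mm across, 25 mm high, lying flat; origin under its centre.
- carpenter_pencil: Bystander, orange-red flat pencil 178 mm long, 9 mm high; origin under its centre.
- paste_box: Bystander, blue, white and red carton 104 x 71 x 54 mm at the back right; origin under its centre.
- tape_measure: Bystander, yellow tape measure 60 x 80 x 66 mm at the back; origin under its centre.
Things that resemble listed ones, but are neither listed nor needed, are in the scene too. Leave any blue or pink look-alike of the part that bears offcut_mid alone.

How it is judged:
On the way, in this order (a step that is already met when the one before it is completed fails the run):
1. the offcut is home against the stop (within 3 mm) while the plate still stands open (x of offcut_mid in the frame of guide above 0.0095 m and value of joint plate above 1.2 rad), for 0.2 s.
2. the plate is down with its edge beneath the lip, which has sprung back over it (value of joint plate below 0.03 rad and value of joint lip below 0.0015 m), for 0.2 s.
At the end, for the whole second after the job is handed in: The plate is shut to within 0.03 rad with its edge beneath the lip, the lip is back within 1.5 mm of its rest, and the offcut lies flat and still, within 3 mm of the stop (all of step 2 and x of offcut_mid in the frame of guide above 0.0095 m and z of offcut_mid in the frame of guide below 0.024 m and angle between offcut's own z axis and vertical below 0.05 rad and linear speed of offcut below 0.01 m/s); the robot touches nothing.
It fails at once if the offcut is lifted or tipped out of the channel (z of offcut_mid in the frame of guide above 0.031 m or angle between offcut's own z axis and vertical above 0.25 rad).
It fails at once if a bystander is shifted by more than 30 mm (distance of any of cup_hinge, masking_roll, carpenter_pencil, paste_box, tape_measure from where it was at the start of the episode above 0.03 m).
It also fails if it takes over 45 s, if anything falls off the work surface, if the arm or the gripper's body presses on something with over 40 N, if the wrist force passes 120 N, or if a joint passes its speed limit or range.

## Robot

A 6-joint arm with a two-finger parallel gripper is mounted at the origin on a cart in front of the work surface, level with it; the furniture and walls round the work are solid. World frame = base frame: x ahead of the robot, y to its left, z up, the work surface at z = 0. Lengths are in m, angles in rad, forces in N, time in s.
With the tool pointing down it reaches from about 0.375 to 0.9 m from the base axis. Payload 3.1 kg.
Tool frame: the origin (TCP) lies midway between the tips of the shut fingers; the grasp point (between the pads) lies 19 mm behind it; z points along the fingers, y is the line along which they close (so a half turn about z gives the same grasp; the last joint's range is limited). The gripper opens to 87 mm and grips with 3 to 60 N. Pads are 19 mm wide; open, the fingers measure 117 mm over their backs; the gripper's body (75 mm by 190 mm) begins 51 mm behind the grasp point.
Start: joints at [-1.411, 0.527, 1.433, -0, 1.181, -0.178], TCP at [0.208, -0.589, 0.223] pointing down, gripper open.
Joint ranges: [-3.08, 3.08], [-0.75, 2.2], [0.22, 2.44], [-1.43, 4.57], [0, 2.65], [-2.85, 2.85]. Speed limits (rad/s): [2.79, 2.79, 3.14, 3.14, 3.14, 3.14].

## Interface

Orientations are given as a unit quaternion [x, y, z, w].
In Python, from rig import status, imaging, order gives the robot as it stands.
- The arm moves only by the tool arm_command, never from a script. Its argument "deltas" is one flat list of numbers, 5 for each row, row after row: the opening, from -1 (shut) to 1 (fully open), so that 0 is half open, then the shift along the tool's x, y, z in m, then the turn about the tool's z in rad. In form: [gripper, tx, ty, tz, roll, gripper, tx, ty, tz, roll, ...]. A call has 1 to 12 rows; each row shifts and turns the commanded pose from where the row before left it, along the tool's axes as they then stand; what a row does not reach is not made up. A row lasts 1/8 s, in which the tool goes at most 62.5 mm and 10.7 degrees, less where a joint would pass 70% of its speed; a pose out of reach is approached as far as the arm can. A call with a gripper value outside its range is refused whole. The fingers move at their own pace and stop on an object; "newtons" is the grip in N (left out, the last holds). Time passes only in rows, so rows that do not move let the fingers close. It gives the time, the measured TCP pose, the force, the opening and the grip force at its end, in the units of the state.
- status.get_obs(): the state, without advancing time (a new reading comes with each control period).
- imaging.camera(name): name is "scene" or "top" or "wrist"; returns (picture, depth): 400x640x3 uint8, red, green, blue; 400x640 float32, m along the optical axis (not along the pixel's ray), 0 where there is no reading.
- imaging.camera_params(name): a dict with "intrinsics" (3x3 intrinsics, pixels), "camera_from_world" (4x4, takes a point from world to camera coordinates). Camera axes: x right, y up, looking along -z (the intrinsics and any distortion apply to the point x, -y, -z); pixel columns grow to the right and rows downward; lengths in m; the calibration is good to about 2 mm. The wrist camera is an equidistant fisheye: a pixel r from the principal point sees the ray r / f radians off the axis. A picture is of the moment at which its call begins: read the wrist's pose just before it. camera_params takes no time and is no camera call; for the wrist camera it gives the pose at the moment of the call.
- order.hand_in(): hands the job in; it is judged then, once.
The state is a dict: "time": time; "q": joint angles; "joint_velocities": joint speeds; "joint_torque": joint torques, N m; "position": TCP position; "tool_rot": TCP orientation; "ft_force": force on the tool from outside, world axes, zero at the start; "moment": the same for the moment, N m; "grip_width": finger opening in m; "grip_force": force on a finger pad.
Only numpy, scipy, OpenCV 4.12 (cv2) and the standard library are available. Lean on these libraries where they do the work, as an engineer would, in place of code of your own. Each camera call takes 0.05 s, during which the arm holds its last target. There are 200 camera calls.

## Working session

There is one attempt and no reset: what is moved stays moved. The work goes in short steps, Python scripts to look and compute and a tool call to move; the robot and the scene stay as the last step left them, time stands still between calls to the robot, and variables do not carry over. Pictures are saved under pics/ and viewed, at most 10 in all, crops included, and the job is handed in when it is done.

Besides the shell and the picture viewer there is one more tool, called after "Call:" as a command line: name --argument value ..., lists and objects as JSON in quotes. arm_command: Moves the arm, as the interface text tells. Its arguments: {"type":"object","properties":{"deltas":{"type":"array"},"newtons":{"type":"number"}},"required":["deltas"]}

```bash
mkdir -p pics; cat > h.py <<'E'
import numpy as np, cv2
from rig import status, imaging, order
def grab(n):
    p=imaging.camera_params(n); im,d=imaging.camera(n); return im,d,np.array(p["intrinsics"]),np.array(p["camera_from_world"])
def cloud(d,K,T):
    v,u=np.mgrid[:d.shape[0],:d.shape[1]]
    c=np.stack([(u-K[0,2])/K[0,0]*d,-(v-K[1,2])/K[1,1]*d,-d],-1)
    return (c-T[:3,3])@T[:3,:3]
E
python3 - <<'E'
from h import *
for n in("top","scene"):
    im,d,K,T=grab(n); np.savez(f"{n}.npz",im=im,d=d,K=K,T=T); cv2.imwrite(f"pics/{n}.png",im[...,::-1])
    print(n,K.tolist(),T.round(3).tolist(),(d>0).mean())
s=status.get_obs(); print(s["position"],s["tool_rot"],s["time"])
E
```

```text
top [[517.4513910015678, 0.0, 318.39956362670347], [0.0, 517.4513910015678, 198.52442704885087], [0.0, 0.0, 1.0]] [[-0.018, -1.0, -0.022, 0.135], [0.983, -0.021, 0.181, -0.566], [-0.181, -0.018, 0.983, -1.359], [0.0, 0.0, 0.0, 1.0]] 0.996234375
scene [[398.2333700122649, 0.0, 312.2290588291699], [0.0, 398.2333700122649, 203.09076553907641], [0.0, 0.0, 1.0]] [[-0.734, -0.679, -0.001, 0.466], [0.329, -0.357, 0.874, -0.195], [-0.594, 0.642, 0.485, -1.098], [0.0, 0.0, 0.0, 1.0]] 0.9353984375
[ 0.20764192 -0.58878863  0.22165629] [ 9.85686660e-01  1.68584722e-01  1.95106994e-05 -9.99400514e-04] 0.1
```

View pics/top.png

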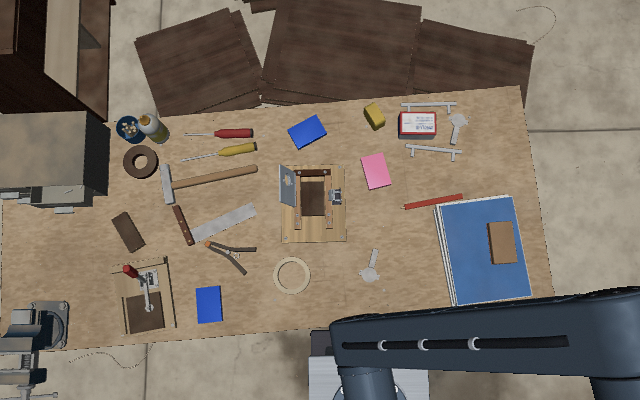

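View pics/scene.png

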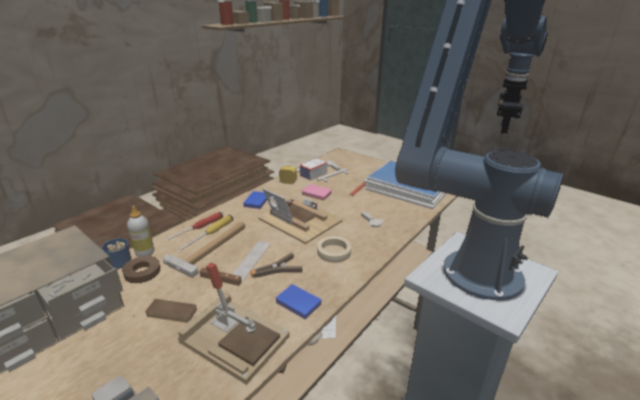

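Top view: the guide is at about (313,203), with the stop at its upper end, the plate leaning left at (287,188) and the lip at (336,196). Candidates for the offcut:
- dark top in the guide channel, (313,197)
- blue boards at (307,131) and (208,304)
- pink board at (376,170)
- brown boards at (128,231) and (502,242)
- dark piece in the toggle-clamp jig, (145,310)

I choose the one in the guide channel and check it in a close crop.

```bash
python3 - <<'E'
from h import *
z=np.load("top.npz"); im,d,K,T=[z[k] for k in("im","d","K","T")]
P=cloud(d,K,T)
c=im[155:250,270:356]; cv2.imwrite("pics/crop.png",cv2.resize(c[...,::-1],None,fx=6,fy=6,interpolation=cv2.INTER_CUBIC))
g=(slice(155,250),slice(270,356)); Q=P[g]; 
print("bench z",np.median(P[200:240,200:270,2]))
# base+rails: z>0.006
def rect(m,n):
    m=cv2.morphologyEx(m.astype(np.uint8),cv2.MORPH_OPEN,np.ones((2,2)))
    k,l,s,_=cv2.connectedComponentsWithStats(m); i=1+np.argmax(s[1:,4]); q=Q[l==i]
    r=cv2.minAreaRect(q[:,:2].astype(np.float32)*1000); print(n,len(q),r,np.median(q[:,2]))
rect((Q[...,2]>.006)&(Q[...,2]<.034),"base")
rect((Q[...,2]>.034),"high")
for r in range(12,92,4): print(r+155,[int(round(x*1000)) for x in Q[r,4:80:3,2]])
print(P[197,313],P[172,313])
E
```

```text
bench z 0.0009343031921393928
base 3970 ((493.39129638671875, 137.5568084716797), (179.99658203125, 362.2833251953125), 89.97618103027344) 0.014525913677415736
high 599 ((475.74249267578125, 174.89926147460938), (355.7706298828125, 64.54845428466797), 14.971393585205078) 0.07381358269746985
167 [6, 4, 129, 108, 90, 15, 19, 10, 9, 11, 10, 10, 5, 7, 10, 14, 20, 14, 7, 8, 13, 10, 14, 16, -1, -9]
171 [-2, 4, 126, 113, 87, 65, 55, 34, 29, 35, 33, 32, 26, 28, 33, 32, 26, 31, 29, 15, 15, 11, 12, 9, 2, 0]
175 [-7, -2, 124, 112, 75, 76, 51, 36, 31, 27, 31, 30, 31, 28, 33, 26, 26, 25, 29, 15, 10, 15, 16, 11, 1, 1]
179 [-6, 8, 126, 103, 14, 64, 55, 38, 25, 18, 15, 13, 10, 11, 12, 12, 16, 31, 36, 16, 11, 13, 15, 14, -2, -3]
183 [2, -1, 125, 108, 11, 68, 52, 35, 33, 29, 31, 36, 30, 34, 31, 32, 29, 27, 30, 11, 14, 17, 17, 12, 0, -1]
187 [0, -4, 124, 108, 92, 73, 49, 36, 31, 28, 35, 26, 33, 34, 31, 31, 32, 29, 34, 19, 6, 14, 13, 9, 3, -1]
191 [3, -5, 129, 110, 89, 68, 49, 42, 28, 30, 33, 32, 32, 30, 29, 29, 28, 30, 23, 52, 55, 26, 37, 10, 2, -2]
195 [-2, -8, 128, 109, 97, 69, 54, 39, 22, 25, 32, 30
[... 665 characters left out ...]
7, 13, 12, 12, 11, -2, -2]
223 [-4, -5, 7, 14, 15, 16, 13, 35, 29, 7, 9, 13, 13, 9, 9, 17, 11, 14, 31, 27, 15, 13, 15, 15, 6, -1]
227 [3, -3, 2, 15, 8, 12, 11, 31, 27, 9, 16, 16, 15, 14, 12, 13, 14, 13, 29, 34, 13, 10, 13, 16, 7, -5]
231 [1, -4, -6, 11, 12, 12, 16, 17, 8, 12, 11, 9, 14, 10, 13, 14, 9, 10, 7, 8, 12, 14, 9, 16, 2, 2]
235 [1, 2, -1, 16, 14, 9, 9, 12, 14, 5, 14, 16, 12, 17, 11, 1442, 13, 7, 13, 15, 12, 10, 10, 1442, 0, -1]
239 [-1, 0, 0, 10, 19, 9, 11, 11, 15, 15, 11, 6, 8, 8, 11, 17, 6, 13, 14, 15, 12, 13, 13, 19, -1, 0]
243 [2, 4, -7, -2, -2, 7, 1, 3, 1, 0, 2, 2, -4, 1, -2, 3, 2, -1, -6, 7, 2, 3, 1, 2, 2, 0]
[0.57666803 0.13894778 0.03345784] [0.64664211 0.13769318 0.03814906]
```

View pics/crop.png

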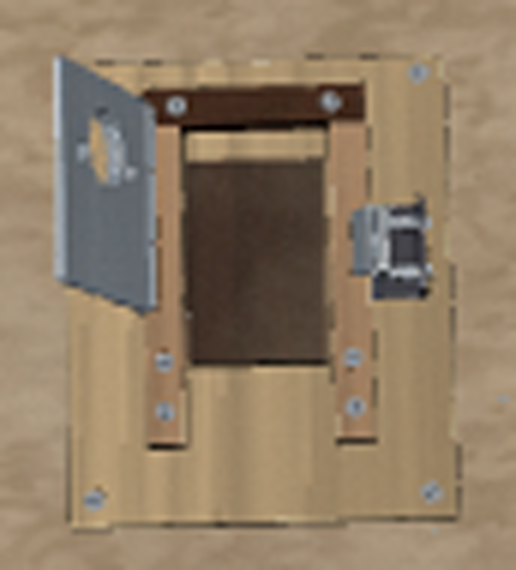

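The crop shows the dark-brown offcut in the channel at crop px (187..325, 160..365), with a pale gap up to the dark stop at row ~128. The plate is open at left and the lip is at (390,240). The choice of offcut is confirmed.

```bash
cat >> h.py <<'E'
def ray(u,v,zp,K,T):
    c=np.array([(u-K[0,2])/K[0,0],-(v-K[1,2])/K[1,1],-1]); R=T[:3,:3]; o=-R.T@T[:3,3]; r=R.T@c
    return o+r*(zp-o[2])/r[2]
E
python3 - <<'E'
from h import *
z=np.load("top.npz"); im,d,K,T=[z[k] for k in("im","d","K","T")]
c=lambda x,y,zp:ray(x/6+270-.4,y/6+155-.4,zp,K,T)
# (crop px, plane z, guide xy)
L=[(70,525,.012,-125,90),(457,518,.012,-125,-90),(443,58,.012,95,-90),(148,447,.03,-90,52.5),(186,447,.03,-90,34.5),(337,441,.03,-90,-34.5),(377,440,.03,-90,-52.5),(186,129,.03,60,34.5),(328,125,.03,60,-34.5)]
W=np.array([c(*l[:3])[:2] for l in L]); G=np.array([l[3:] for l in L])/1000
g0=G.mean(0);w0=W.mean(0)
U,S,V=np.linalg.svd((G-g0).T@(W-w0)); R=(U@V).T; t=w0-R@g0
print("yaw",np.degrees(np.arctan2(R[1,0],R[0,0])),"origin",t,"det",np.linalg.det(R)); print("res mm",((G@R.T+t-W)*1000).round(1).tolist())
np.savez("guide.npz",R=R,t=t)
for p in[(187,365),(327,363),(187,160),(325,158)]: print("off",((c(*p,.03)[:2]-t)@R*1000).round(1))
P=cloud(d,K,T); Q=P[165:203,278:296].reshape(-1,3); Q=Q[(Q[:,2]>.045)&(Q[:,2]<.2)]; g=(Q[:,:2]-t)@R
print("plate ang",np.median(np.arctan2(Q[:,2]-.034,-(g[:,1]-.05))), "edge",[(np.array(c(57,y,.034+.098*np.sin(2))[:2]-t)@R*1000).round() for y in(58,278)])
for n in("hinge","roll"): pass
for n,p in dict(lip=(356,240)).items(): print(n,((c(*p,.04)[:2]-t)@R*1000).round(1))
print("roll",ray(292,276,.025,K,T),"cup",ray(371,265,.018,K,T))
E
```

```text
yaw 0.12398892733918927 origin [0.57899357 0.14013058] det 1.0
res mm [[-1.6, 0.3], [-0.9, -1.0], [0.7, -1.2], [0.2, 0.5], [0.6, -0.1], [-0.6, 0.1], [-0.7, 0.4], [1.3, 1.9], [1.1, -0.8]]
off [-52.6  33.6]
off [-53.2 -30.8]
off [43.9 32.3]
off [ 43.2 -32. ]
plate ang 1.8952149757272396 edge [array([70., 84.]), array([-27.,  84.])]
lip [  2.1 -45.4]
roll [0.36144384 0.1996293  0.025     ] cup [ 0.38741389 -0.01589606  0.018     ]
```

Guide origin is at world (0.579, 0.140) with yaw ~0. The offcut is about 16 mm short of the stop, and the plate is at ~1.9 rad. I'll first turn the tool so its long body lies along the channel, clear of the plate.

Call:
arm_command --deltas '[-1,0,0,0,-0.154,-1,0,0,0,-0.154,-1,0,0,0,-0.154,-1,0,0,0,-0.154,-1,0,0,0,-0.154,-1,0,0,0,-0.154,-1,0,0,0,-0.154,-1,0,0,0,-0.154]'

```text
time: 1.1
position: [0.2077, -0.589, 0.2219]
tool_rot: [0.705, 0.709, 0.0, -0.001]
ft_force: [0.7, -0.1, -0.2]
grip_width: 0.0152
grip_force: 0.0
```

Call:
arm_command --deltas '[-1,0.03,0.024,0,0,-1,0.045,0.03,0,0,-1,0.045,0.03,0,0,-1,0.045,0.03,0,0,-1,0.045,0.03,0,0,-1,0.045,0.03,0,0,-1,0.045,0.03,0,0,-1,0.045,0.03,0,0,-1,0.045,0.02,0,0,-1,0.045,0.02,0,0,-1,0.045,0.01,0,0,-1,0.03,0.005,0,0]'

```text
time: 2.6
position: [0.4967, -0.0772, 0.2222]
tool_rot: [0.707, 0.708, -0.0, -0.001]
ft_force: [-0.1, -0.5, 0.3]
grip_width: 0.0003
grip_force: 0.0
```

Call:
arm_command --deltas '[-1,0.045,0,0,0,-1,0.045,0,0,0,-1,0.045,0,0,0,-1,0.045,0,0,0,-1,0.034,0,0.01,0,-1,0,0,0.04,0,-1,0,0,0.04,0,-1,0,0,0.03,0,-1,0,0,0.02,0,-1,0,0,0,0]'

```text
time: 3.85
position: [0.4953, 0.1345, 0.081]
tool_rot: [0.707, 0.707, -0.002, -0.001]
ft_force: [0.7, 0.0, -0.6]
grip_width: 0.0003
grip_force: 0.0
```

```bash
python3 - <<'E'
from h import *
im,d,K,T=grab("top"); cv2.imwrite("pics/t2.png",cv2.resize(im[150:260,240:390,::-1],None,fx=5,fy=5,interpolation=cv2.INTER_CUBIC))
E
```

```text
(no output)
```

View pics/t2.png

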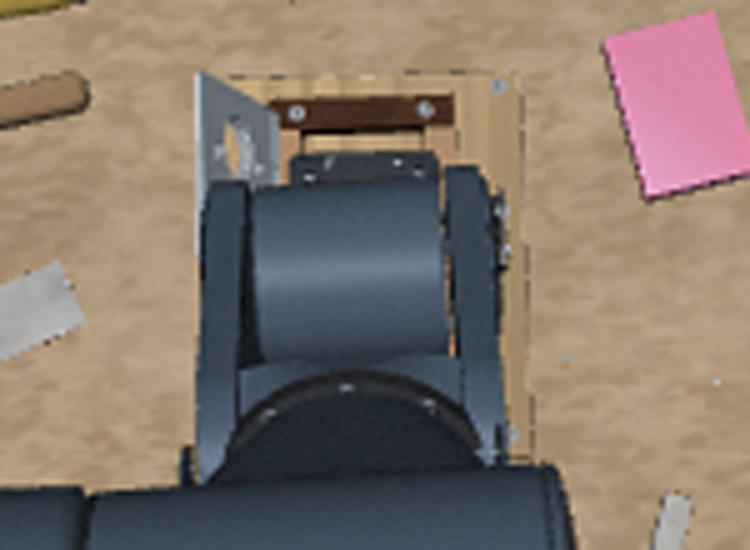

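The picture shows the wrist over the channel, with the gripper body front at about (365,165), clear of the plate (240,130). I'll go down into the channel behind the offcut.

Call:
arm_command --deltas '[-1,0.005,0,0.02,0,-1,0,0,0.02,0,-1,0,0,0.01,0,-1,0,0,0.009,0,-1,0,0,0,0]'

```text
time: 4.53
position: [0.4967, 0.1395, 0.0235]
tool_rot: [0.707, 0.707, -0.0, -0.0]
ft_force: [0.1, 0.2, 0.9]
grip_width: 0.0007
grip_force: 0.0
```

Call:
arm_command --deltas '[-1,0,0.006,0,0,-1,0,0.005,0,0,-1,0,0.005,0,0,-1,0,0.004,0,0,-1,0,0.003,0,0,-1,0,0.003,0,0,-1,0,0,0,0]'

```text
time: 5.4
position: [0.523, 0.1396, 0.0235]
tool_rot: [0.707, 0.707, 0.0, 0.0]
ft_force: [0.3, 0.0, -0.2]
grip_width: 0.0003
grip_force: 0.0
```

Call:
arm_command --deltas '[-1,0,0.002,0,0,-1,0,0.002,0,0,-1,0,0,0,0]'

```text
time: 5.78
position: [0.5272, 0.1396, 0.0236]
tool_rot: [0.707, 0.707, 0.0, 0.0]
ft_force: [-0.7, -0.0, 0.3]
grip_width: 0.0004
grip_force: 0.0
```

Call:
arm_command --deltas '[-1,0,0.0015,0,0,-1,0,0.0015,0,0,-1,0,0,0,0]'

```text
time: 6.15
position: [0.5301, 0.1396, 0.0236]
tool_rot: [0.707, 0.707, 0.0, 0.0]
ft_force: [-0.3, -0.2, 0.5]
grip_width: 0.0
grip_force: 0.1
```

Call:
arm_command --deltas '[-1,0,0.001,0,0,-1,0,0.001,0,0,-1,0,0,0,0]'

```text
time: 6.52
position: [0.5321, 0.1396, 0.0236]
tool_rot: [0.707, 0.707, 0.0, 0.0]
ft_force: [0.6, -0.0, -0.1]
grip_width: 0.0002
grip_force: 0.1
```

Call:
arm_command --deltas '[-1,0,0.001,0,0,-1,0,0.001,0,0,-1,0,0,0,0]'

```text
time: 6.9
position: [0.5342, 0.1396, 0.0236]
tool_rot: [0.707, 0.707, 0.0, 0.0]
ft_force: [0.6, 0.1, 0.1]
grip_width: 0.0005
grip_force: 0.0
```

Call:
arm_command --deltas '[-1,0,0.001,0,0,-1,0,0.001,0,0,-1,0,0,0,0]'

```text
time: 7.28
position: [0.5361, 0.1396, 0.0236]
tool_rot: [0.707, 0.707, 0.0, 0.0]
ft_force: [0.7, -0.5, 0.1]
grip_width: 0.0005
grip_force: 0.1
```

Call:
arm_command --deltas '[-1,0,0.001,0,0,-1,0,0.001,0,0,-1,0,0,0,0]'

```text
time: 7.65
position: [0.5366, 0.1396, 0.0235]
tool_rot: [0.707, 0.707, -0.001, -0.001]
ft_force: [-3.4, 0.7, 3.7]
grip_width: -0.0001
grip_force: 1.6
```

```bash
python3 - <<'E'
from h import *
print(status.get_obs()["ft_force"])
a,d,K,T=grab("scene"); b,_,_,_=grab("wrist")
c=T[:3,:3]@np.array([.579,.14,.03])+T[:3,3]; u=int(K[0,0]*c[0]/-c[2]+K[0,2]); v=int(-K[1,1]*c[1]/-c[2]+K[1,2]); print(u,v)
a=cv2.resize(a[v-40:v+40,u-50:u+50],(500,400),interpolation=cv2.INTER_CUBIC); b=cv2.resize(b,(640,400))[:, 170:470]
cv2.imwrite("pics/s3.png",np.hstack([a,b])[...,::-1])
E
```

```text
[-3.37456754  0.7105997   3.67336405]
296 211
```

View pics/s3.png

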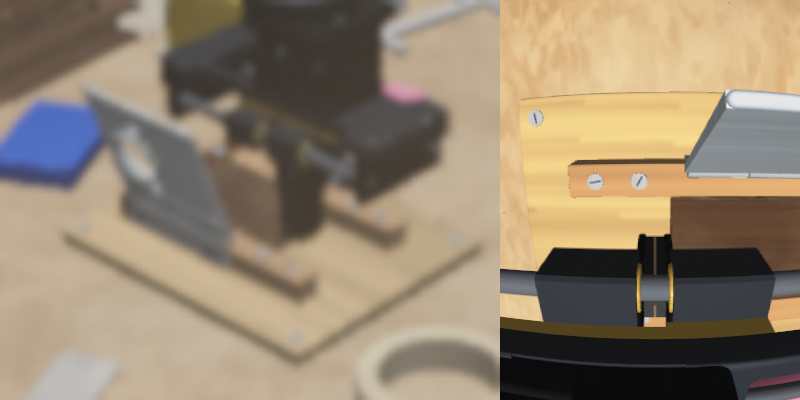

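The wrist view shows the fingers against the offcut's end (dark brown, starting at column ~670). The 3.4 N reaction, well above sliding friction, and the finger position both indicate the offcut is home. I'll make one more small press, hold, then back off and rise.

Call:
arm_command --deltas '[-1,0,0.001,0,0,-1,0,0,0,0,-1,0,0,0,0,-1,0,0,0,0]'

```text
time: 8.25
position: [0.5367, 0.1395, 0.0235]
tool_rot: [0.707, 0.707, -0.002, -0.001]
ft_force: [-5.2, 0.2, 3.9]
grip_width: 0.0006
grip_force: 2.8
```

Call:
arm_command --deltas '[-1,0,-0.01,0,0,-1,0,-0.02,0,0,-1,0,0,-0.03,0,-1,0,0,-0.045,0,-1,0,0,-0.045,0,-1,0,0,-0.045,0,-1,0,0,-0.035,0,-1,0,0,0,0]'

```text
time: 9.25
position: [0.5119, 0.1398, 0.2268]
tool_rot: [0.707, 0.707, 0.004, 0.003]
ft_force: [0.2, -0.1, 0.2]
grip_width: 0.0005
grip_force: 0.0
```

Call:
arm_command --deltas '[-1,0.03,0.015,0,0,-1,0.03,0.015,0,0,-1,0.03,0.015,0,0,-1,0.03,0.015,0,0,-1,0,0,0,0]'

```text
time: 9.88
position: [0.5693, 0.2612, 0.2216]
tool_rot: [0.706, 0.708, 0.0, -0.0]
ft_force: [-0.5, -0.2, -0.8]
grip_width: 0.0006
grip_force: 0.0
```

```bash
python3 - <<'E'
from h import *
im,d,K,T=grab("top"); cv2.imwrite("pics/t4.png",cv2.resize(im[140:260,230:390,::-1],None,fx=5,fy=5,interpolation=cv2.INTER_CUBIC))
g=np.load("guide.npz")
print(status.get_obs()["position"])
E
```

```text
[0.56834816 0.25995685 0.22165694]
```

View pics/t4.png

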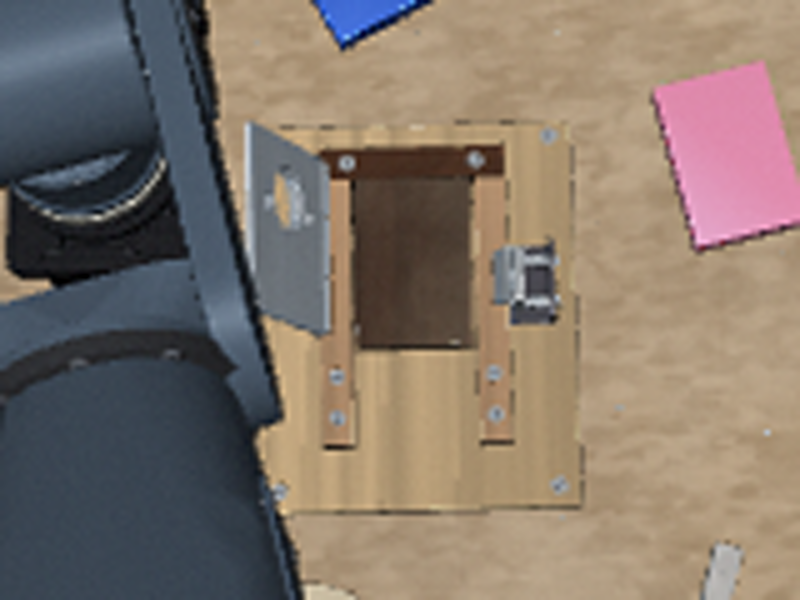

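The picture shows the offcut's far end flush with the dark stop (row ~178) and the plate still open at (288,225). I'll lower outside the plate and fold it over.

Call:
arm_command --deltas '[-1,0,0.005,0.03,0,-1,0,0,0.04,0,-1,0,0,0.04,0,-1,0,0,0.013,0,-1,0,0,0,0]'

```text
time: 10.55
position: [0.5731, 0.2588, 0.0998]
tool_rot: [0.707, 0.707, -0.001, -0.0]
ft_force: [0.5, -0.8, 0.6]
grip_width: 0.0003
grip_force: 0.0
```

Call:
arm_command --deltas '[-1,-0.01,0,0,0,-1,-0.01,0,0,0,-1,-0.01,0,0,0,-1,-0.01,0,0,0,-1,-0.01,0,0,0,-1,-0.01,0,0,0]'

```text
time: 11.3
position: [0.5738, 0.1989, 0.1006]
tool_rot: [0.707, 0.707, 0.0, 0.0]
ft_force: [-0.4, 0.2, 0.1]
grip_width: 0.0005
grip_force: 0.4
```

Call:
arm_command --deltas '[-1,-0.01,0,0,0,-1,-0.01,0,0,0,-1,-0.01,0,0,0,-1,-0.01,0,0,0]'

```text
time: 11.8
position: [0.5737, 0.1588, 0.1005]
tool_rot: [0.707, 0.707, -0.0, -0.0]
ft_force: [-0.0, 0.5, 0.4]
grip_width: 0.0007
grip_force: 0.1
```

Call:
arm_command --deltas '[-1,-0.01,0,0,0,-1,-0.01,0,0,0,-1,-0.01,0,0,0,-1,0,0,0,0,-1,0,0,0,0,-1,0,0,0,0]'

```text
time: 12.55
position: [0.5737, 0.1299, 0.1006]
tool_rot: [0.707, 0.707, 0.0, -0.0]
ft_force: [-0.2, 0.4, -0.7]
grip_width: 0.0001
grip_force: 0.0
```

```bash
python3 - <<'E'
from h import *
b,_,_,_=grab("wrist");a,d,K,T=grab("scene"); 
a=cv2.resize(a[171:251,246:346],(500,400),interpolation=cv2.INTER_CUBIC)
cv2.imwrite("pics/s5.png",np.hstack([a,b[:,170:470]])[...,::-1])
E
```

```text
(no output)
```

View pics/s5.png

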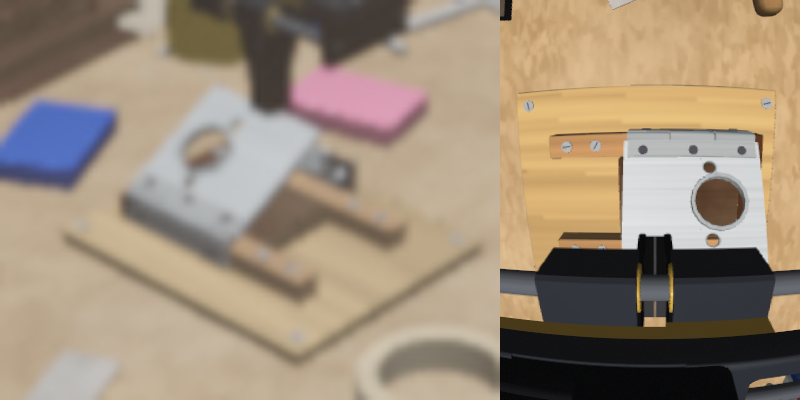

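The plate has swung over: it shows at scene crop (230,160), and from above in the wrist view with its bore at (720,200). I'll move over near the free edge and press down in steps.

Call:
arm_command --deltas '[-1,-0.012,0,0,0,-1,-0.011,0,0,0,-1,0,0,0.02,0,-1,0,0,0.015,0,-1,0,0,0.01,0,-1,0,0,0,0]'

```text
time: 13.4
position: [0.5731, 0.1065, 0.0546]
tool_rot: [0.707, 0.707, -0.001, -0.001]
ft_force: [0.8, -1.0, 0.6]
grip_width: 0.0004
grip_force: 0.0
```

Call:
arm_command --deltas '[-1,0,0,0.004,0,-1,0,0,0.003,0,-1,0,0,0.002,0,-1,0,0,0,0]'

```text
time: 13.9
position: [0.574, 0.1066, 0.0473]
tool_rot: [0.707, 0.707, 0.0, 0.0]
ft_force: [-1.6, -0.9, 3.4]
grip_width: 0.0007
grip_force: 1.9
```

Call:
arm_command --deltas '[-1,0,0,0.002,0,-1,0,0,0.002,0,-1,0,0,0.001,0,-1,0,0,0,0]'

```text
time: 14.4
position: [0.5741, 0.1062, 0.0439]
tool_rot: [0.707, 0.707, 0.0, 0.001]
ft_force: [-3.4, -1.7, 14.7]
grip_width: 0.0004
grip_force: 7.3
```

Call:
arm_command --deltas '[-1,0,0,0.002,0,-1,0,0,0.002,0,-1,0,0,0,0]'

```text
time: 14.78
position: [0.5739, 0.1069, 0.0376]
tool_rot: [0.707, 0.707, 0.0, 0.0]
ft_force: [-0.1, 0.9, 1.4]
grip_width: 0.0006
grip_force: 0.5
```

Call:
arm_command --deltas '[-1,0,0,0.002,0,-1,0,0,0.002,0,-1,0,0,0,0]'

```text
time: 15.15
position: [0.5741, 0.1069, 0.0359]
tool_rot: [0.707, 0.707, 0.0, 0.0]
ft_force: [-3.2, 0.7, 17.4]
grip_width: 0.0004
grip_force: 10.2
```

The plate snapped down and bottomed at z≈0.036, as expected. I'll hold briefly, retreat and check.

Call:
arm_command --deltas '[-1,0,0,0,0,-1,0,0,0,0,-1,0,0,-0.01,0,-1,0,0,-0.03,0,-1,0,0,-0.045,0,-1,0,0,-0.045,0,-1,-0.03,-0.03,-0.03,0,-1,-0.04,-0.03,0,0,-1,-0.045,-0.03,0,0,-1,-0.045,-0.03,0,0,-1,-0.045,-0.01,0,0,-1,-0.045,0,0,0]'

```text
time: 16.65
position: [0.4424, -0.1445, 0.1934]
tool_rot: [0.707, 0.707, -0.0, -0.001]
ft_force: [0.9, -0.3, -0.9]
grip_width: 0.0002
grip_force: 0.0
```

Call:
arm_command --deltas '[-1,-0.04,0,0,0,-1,-0.03,0,0,0,-1,0,0,0,0,-1,0,0,0,0]'

```text
time: 17.15
position: [0.4431, -0.2125, 0.1931]
tool_rot: [0.707, 0.707, 0.0, -0.001]
ft_force: [-0.7, -0.1, -0.4]
grip_width: 0.0002
grip_force: 0.0
```

```bash
python3 - <<'E'
from h import *
im,d,K,T=grab("top"); cv2.imwrite("pics/t6.png",cv2.resize(im[150:260,240:390,::-1],None,fx=5,fy=5,interpolation=cv2.INTER_CUBIC))
P=cloud(d,K,T).reshape(-1,3); g=np.load("guide.npz"); G=np.c_[(P[:,:2]-g["t"])@g["R"],P[:,2]]
for a,b in((-.04,-.02),(-.02,.01),(.01,.04)):
    m=(G[:,0]>-.025)&(G[:,0]<.012)&(G[:,1]>a)&(G[:,1]<b); print(m.sum(),np.median(G[m,2]))
s=status.get_obs(); print(s["time"],s["ft_force"],s["position"])
E
```

```text
98 0.03613997294880138
139 0.0360314366293153
142 0.03641603535409544
17.2 [ 0.36464985 -0.54272373 -0.57563767] [ 0.44315371 -0.21215144  0.1931738 ]
```

View pics/t6.png

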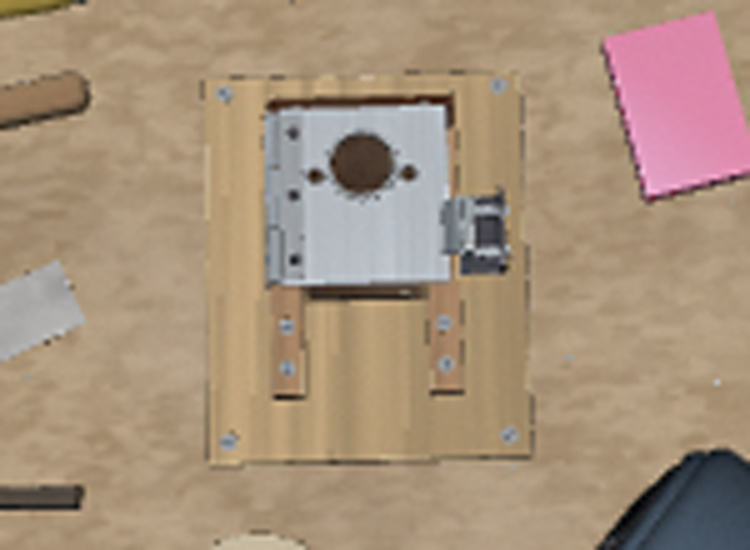

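The plate lies flat, reading 36 mm across its whole width. The lip at (455,225) overlaps its edge, and the robot is clear.

```bash
python3 -c "
from rig import order; print(order.hand_in())"
```

```text
the job is handed in; nothing more can be done
None
```

The job is handed in at about 17 s: the offcut is home against the stop, the plate reads flat at 36 mm with the lip over its edge, and the robot is clear; the hand-in gave no verdict.

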